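# Snap the spice jar into its clip

### The job

One red-capped spice jar has been left out on the worktop. Put it away with the other two: push it, upright, sideways through the open front of the empty spring clip until it snaps fully home, standing on the worktop like its neighbours, and let go. Leave the two jars that are already clipped in where they are.

Things in the scene. Friction and masses are not known exactly. Their poses are not given: they have to be found in the camera images.
- jar: the jar left out, left of the clips: red-capped spice jar, 45 mm across the cap (85 to 106 mm up), 45 mm body, 106 mm tall; origin: centre of underside, z up; 0.11 kg. A glass shaker with a grey top and a white bottle with a red cap (both about its size, not wanted) stand 85 mm or more from it, centre to centre.
- empty_clip: the empty one of 3 blue clips, 100 mm apart on a wood strip (top z 62). Origin: on the worktop where the jar's origin is when home. z up, +x = push direction into the clip, y along the row. Two sprung jaws, z 32 to 58: throat 36 wide at x -15, lips 57 wide at x -28; they part at about 5 N, shut behind the jar and centre it in y; push on to x 0. Stop block at x +23, strip x +33 to +51. Open below.
- jar_a: a jar already held in another clip, must stay: red-capped spice jar, 45 mm across the cap (85 to 106 mm up), 45 mm body, 106 mm tall; origin: centre of underside, z up
- jar_b: the jar already held in the third clip, must stay: red-capped spice jar, 45 mm across the cap (85 to 106 mm up), 45 mm body, 106 mm tall; origin: centre of underside, z up
Mind the look-alikes: they are no part of the job. Leave any blue or green look-alike of the jar alone.

How it is judged (in metres and radians):
On the way:
1. the jar is brought low in front of the empty clip's open front, its underside lower than the tops of the jaws, to go in sideways (x of jar in the frame of empty_clip between -0.1 and -0.016 m and y of jar in the frame of empty_clip between -0.02 and 0.02 m and z of jar in the frame of empty_clip below 0.045 m), for 0.05 s.
At the end, for the whole second after the job is handed in: The loose jar stands at rest in the empty clip: its axis within 10 mm of the clip's seat, its underside within 12 mm of the worktop, upright within 10 degrees; the two other jars are within 15 mm of where they stood (horizontal distance between jar and empty_clip below 0.01 m and z of jar in the frame of empty_clip below 0.012 m and angle between jar's own z axis and vertical below 0.175 rad and linear speed of jar below 0.02 m/s and distance of each of jar_a, jar_b from where it was at the start of the episode below 0.015 m); the robot touches nothing.
It fails at once if a jar that was already clipped in is moved by more than 15 mm (distance of any of jar_a, jar_b from where it was at the start of the episode above 0.015 m).
It also fails if it takes over 48 s, if anything falls off the work surface, if the arm or the gripper's body presses on something with over 40 N, if the wrist force passes 120 N, or if a joint passes its speed limit or range.

### The arm

A 6-joint arm with a two-finger parallel gripper is mounted at the origin on the work surface; the furniture and walls round the work are solid. World frame = base frame: x ahead of the robot, y to its left, z up, the work surface at z = 0. Lengths are in mm, angles in rad, forces in N, time in s.
With the tool pointing down it reaches from about 225 to 875 mm from the base axis. Payload 3.4 kg.
Tool frame: the origin (TCP) lies between the finger pads; the fingertips stand 11 mm ahead of it and the grasp point (between the pads) lies 8 mm behind it; z points along the fingers, y is the line along which they close (so a half turn about z gives the same grasp; the last joint's range is limited). The gripper opens to 85 mm and grips with 20 to 120 N. Pads are 22 mm wide; open, the fingers measure 114 mm over their backs; the gripper's body (76 mm by 85 mm) begins 54 mm behind the grasp point. The pads swing forward as they close: fully open they stand 13 mm farther back than shut.
Start: joints at [-1.407, 0.276, 1.505, -0, 1.361, -0.121], TCP at [161.553, -551.871, 242.328] pointing down, gripper open.
Joint ranges: [-2.89, 2.89], [-0.75, 2.08], [0.22, 2.7], [-1.18, 4.32], [0.11, 2.71], [-2.7, 2.7]. Speed limits (rad/s): [2.57, 2.57, 3.14, 3.14, 3.14, 3.14].

### API

Orientations are given as a rotation vector (axis times angle).
In Python, from plant import sensors, grab_frame, arm gives the robot as it stands.
- The arm moves only by the tool drive_tool, never from a script. Its arguments are lists of equal length, an entry for each row: "fingers": the closure, from -1 (fully open) to 1 (shut); "translation": the shift along the tool's x, y, z in units of 0.1 m (1.0 is 0.1 m), a list of three; "twist": the turn, a rotation vector about the tool's x, y, z in units of 180 degrees (1.0 is 180 degrees), a list of three. In form: {"fingers": [fingers, ...], "translation": [[dx, dy, dz], ...], "twist": [[rx, ry, rz], ...]}. A call has 1 to 5 rows; each row is the pose to reach, as a shift and turn from the pose commanded when the call began, along the tool's axes at that moment, turning the shorter way round; what a row does not reach only later rows make up. A row lasts 1/10 s, in which the tool goes at most 50 mm and 8.59 degrees, less where a joint would pass 70% of its speed; a pose out of reach is approached as far as the arm can. A call with a number of a shift or a turn outside -1 to 1 is refused whole. A call with a gripper value outside its range is refused whole. The fingers move at their own pace and stop on an object; "squeeze" is the grip in N (left out, the last holds). Time passes only in rows, so rows that repeat a pose let the fingers close. It gives the time, the measured TCP pose, the force, the opening and the grip force at its end, in the units of the state.
- sensors.state(): the state, without advancing time (a new reading comes with each control period).
- grab_frame(name): name is "scene" or "top"; returns a dict with "frame" (420x560x3 uint8, red, green, blue), "camera_matrix" (3x3 intrinsics, pixels), "R" (3x3) and "t" (3): a world point X has camera coordinates R X + t. Camera axes: x right, y down, z forward; pixel columns grow to the right and rows downward; lengths in mm; the calibration is good to about 2 mm. A picture is of the moment at which its call begins. There is no depth.
- arm.finish_job(): hands the job in; it is judged then, once.
The state is a dict: "clock": time; "joint_positions": joint angles; "dq": joint speeds; "tau": joint torques, N m; "tcp_pos": TCP position; "tcp_rot": TCP orientation; "ft_force": force on the tool from outside, world axes, zero at the start; "wrist_torque": the same for the moment, N m; "grip_width": opening from 0.0 (shut) to 1.0 (fully open); "grasp_force": force on a finger pad.
Only numpy, scipy, OpenCV 4.12 (cv2) and the standard library are available. Lean on these libraries where they do the work, as an engineer would, in place of code of your own. Each camera call takes 0.05 s, during which the arm holds its last target. There are 200 camera calls.

## Working session

There is one attempt and no reset: what is moved stays moved. The work goes in short steps, Python scripts to look and compute and a tool call to move; the robot and the scene stay as the last step left them, time stands still between calls to the robot, and variables do not carry over. Pictures are saved under pics/ and viewed, at most 10 in all, crops included, and the job is handed in when it is done.

Besides the shell and the picture viewer there is one more tool, called after "Emit:" as name(argument=value, ...), one argument or row to a line, values as JSON. drive_tool: Moves the arm, as the interface text tells. Shifts and turns lie within -1 to 1; 1 stands for 0.1 m of shift or 180 degrees of turn. Its arguments: {"type":"object","properties":{"fingers":{"type":"array"},"translation":{"type":"array"},"twist":{"type":"array"},"squeeze":{"type":"number"}},"required":["fingers","translation","twist"]}

```bash
mkdir -p pics; cat > h.py <<'E'
import numpy as np, cv2
def save(f,n): cv2.imwrite('pics/'+n,f['frame'][:,:,::-1])
def ray(f,u,v,z):
    K,R,t=[np.array(f[k],float) for k in('camera_matrix','R','t')]
    t=t.ravel();c=-R.T@t; d=R.T@np.linalg.solve(K,[u,v,1.]); s=(z-c[2])/d[2]; return c+s*d
def proj(f,X):
    p=np.array(f['camera_matrix'])@(np.array(f['R'])@np.array(X,float)+np.array(f['t']).ravel()); return p[:2]/p[2]
E
python3 - <<'E'
from plant import sensors, grab_frame
from h import *
import pickle
fs={n:grab_frame(n) for n in('scene','top')}
pickle.dump(fs,open('f0.pkl','wb'))
for n,f in fs.items():
    save(f,n+'0.png'); print(n,-np.array(f['R']).T@np.array(f['t']).ravel())
cv2.imwrite('pics/both.png',cv2.resize(np.hstack([fs['scene']['frame'],fs['top']['frame']])[:,:,::-1],(800,300)))
print(sensors.state())
E
```

```text
scene [-56.93137129 582.54644753 643.21052948]
top [ 392.95850042  136.31122939 1087.67472824]
{'clock': 0.1, 'joint_positions': array([-1.40699148e+00,  2.76573058e-01,  1.50599298e+00, -2.92982337e-05,
        1.36072634e+00, -1.20977508e-01]), 'dq': array([ 9.81929580e-04, -2.81531117e-03, -4.63261214e-03,  4.92432025e-05,
       -7.26689757e-05,  1.06966965e-03]), 'tau': array([ 1.77112452e-03, -4.17700660e+01, -2.46404260e+01, -2.14236111e-04,
        5.84075548e-03, -3.21942579e-06]), 'tcp_pos': array([ 161.46867808, -551.3924302 ,  241.50805265]), 'tcp_rot': array([-3.10811524e+00, -4.45593439e-01,  1.02104783e-04]), 'ft_force': array([ 0.07788674,  0.56790822, -0.02824304]), 'wrist_torque': array([ 0.03382323, -0.0638753 , -0.05328713]), 'grasp_force': 0.0, 'grip_width': 1.0024739714603574}
```

View pics/top0.png

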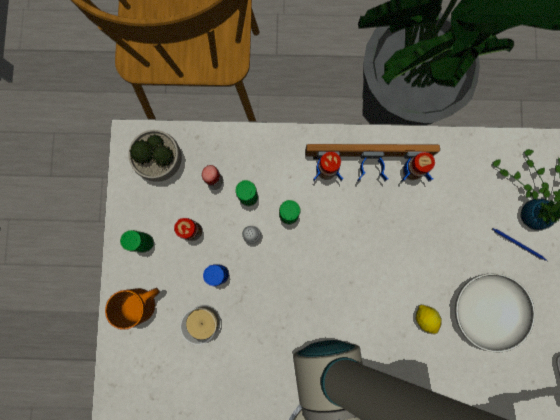

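View pics/scene0.png

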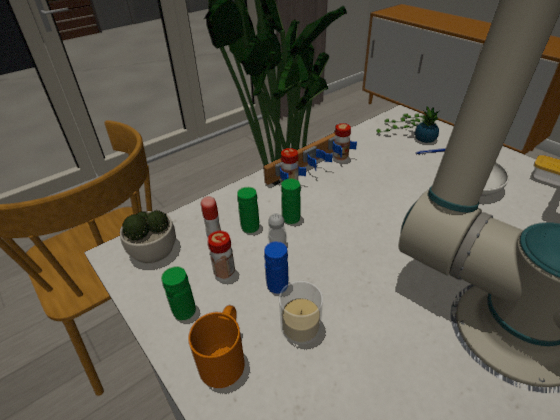

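Top view: the candidates are the red jar cap with a pale mark (186,229), the white bottle with a plain red cap (211,174), clipped jars (330,162) and (423,163), green cans (246,193), (289,211), (134,241), a blue can (215,275) and the glass shaker (251,235). I choose (186,229), which is the same jar as the scene view's (220,250). The empty clip is at (373,167).

```bash
python3 - <<'E'
from h import *
import pickle
fs=pickle.load(open('f0.pkl','rb'))
t=fs['top'];s=fs['scene']
hsv=cv2.cvtColor(t['frame'],cv2.COLOR_RGB2HSV)
def blobs(m,z,amin,name):
    n,l,st,c=cv2.connectedComponentsWithStats(m.astype('uint8'))
    for i in range(1,n):
        if st[i,4]>amin:
            pts=np.argwhere(l==i)[:,::-1].astype(np.float32)
            (cx,cy),r=cv2.minEnclosingCircle(pts)
            print(name,st[i],c[i].round(1),'circ',round(cx,1),round(cy,1),round(r,1),ray(t,cx,cy,z).round(1))
H,S,V=[hsv[:,:,i].astype(int) for i in range(3)]
blobs(((H<6)|(H>172))&(S>110)&(V>90),106,60,'red')
blobs((H>50)&(H<80)&(S>120)&(V>60)&(np.arange(420)[:,None]>150)&(np.arange(560)<330),106,60,'green')
b=(H>100)&(H<130)&(S>110)&(V>40)
b2=b.copy(); b2[:,:300]=0;b2[:,450:]=0;b2[200:]=0
blobs(b2,58,5,'clip')
w=(H>5)&(H<20)&(S>120); w2=w.copy(); w2[:140]=0;w2[162:]=0;w2[:,:300]=0;w2[:,445:]=0
pts=np.argwhere(w2)[:,::-1].astype(np.float32); r=cv2.minAreaRect(pts);print(r)
for p in cv2.boxPoints(r): print(ray(t,*p,62).round(1))
a=t['frame'][120:260,150:450]; c=s['frame'][140:300,150:370]
cv2.imwrite('pics/crop.png',np.vstack([cv2.resize(a,(640,299),interpolation=2),cv2.resize(c,(640,300),interpolation=2)])[:,:,::-1])
E
```

```text
red [321 151  20  21 235] [330.4 161.7] circ 330.4 161.1 10.3 [613.7  30.7 106. ]
red [415 152  20  20 188] [424.3 162.1] circ 424.2 161.5 10.2 [ 617.2 -168.9  106. ]
red [202 166  15  16 160] [209.  173.9] circ 208.8 173.2 8.3 [581.7 289.3 106. ]
red [174 218  21  21 225] [184.4 228. ] circ 184.1 227.6 10.4 [464.3 336.5 106. ]
green [236 181  20  20 316] [245.4 190.3] circ 245.4 190.3 10.0 [546.5 210.2 106. ]
green [280 200  20  21 324] [289.3 210.2] circ 289.4 210.2 10.3 [506.3 116.  106. ]
green [120 231  21  20 325] [130.4 240.1] circ 130.3 240.0 10.4 [435.7 448.4 106. ]
clip [359 157   8  23  50] [362.2 167.6] circ 362.5 168.0 11.5 [610.3 -46.3  58. ]
clip [378 157  10  23  74] [382.2 168. ] circ 383.0 168.0 11.4 [611.3 -91.9  58. ]
clip [402 157   9  24  77] [406.5 169.4] circ 406.0 168.5 12.2 [ 611.3 -143.1   58. ]
clip [314 158   7  22  45] [317.5 169.8] circ 316.5 168.5 10.8 [606.9  56.3  58. ]
clip [336 172   7   8  22] [338.9 175.4] circ 339.0 175.5 4.0 [592.1   6.   58. ]
clip [425 173   8   7  27] [428.4 176.3] circ 428.5 176.5 3.8 [ 594.3 -192.9   58. ]
((372.5, 152.5), (17.0, 133.0), 90.0)
[661.4  80.9  62. ]
[ 667.8 -216.1   62. ]
[ 629.1 -215.4   62. ]
[622.6  80.3  62. ]
```

View pics/crop.png

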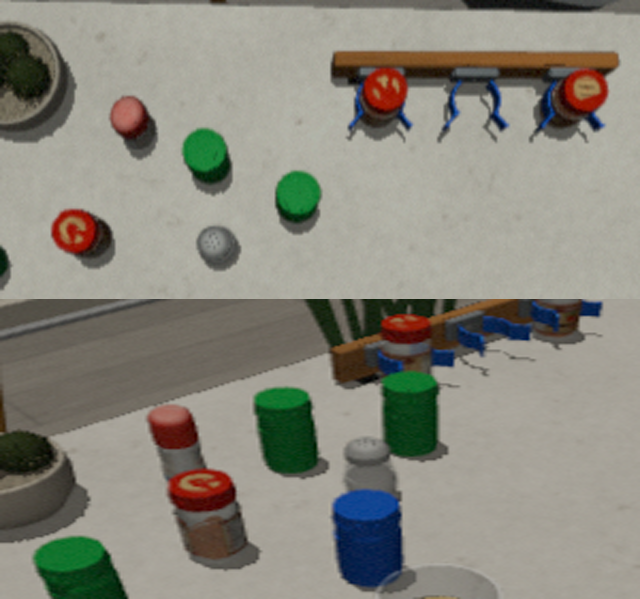

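The crop confirms it: the loose jar, with its marked red cap and glass body, is at world (464,336). Its cap diameter and the 100 mm clip spacing both check out. The empty clip's origin is about (615,-69), with a yaw of about 1.1°. I'll close the fingers along the push direction, so I turn the tool first.

Emit:
drive_tool(
  fingers=[-1, -1, -1, -1, -1],
  translation=[
    [0.57, -0.87, 0],
    [0.57, -0.87, 0],
    [0.57, -0.87, 0],
    [0.57, -0.87, 0],
    [0.57, -0.87, 0],
  ],
  twist=[
    [0, 0, -0.2155],
    [0, 0, -0.2155],
    [0, 0, -0.2155],
    [0, 0, -0.2155],
    [0, 0, -0.2155],
  ],
)

```text
clock: 0.6
tcp_pos: [192.0, -451.5, 242.2]
tcp_rot: [-2.781, -1.46, -0.0]
ft_force: [-0.5, -0.2, 0.3]
grip_width: 1.003
grasp_force: 0.0
```

Emit:
drive_tool(
  fingers=[-1, -1, -1, -1, -1],
  translation=[
    [0, 0, 0],
    [0, 0, 0],
    [0, 0, 0],
    [0, 0, 0],
    [0, 0, 0],
  ],
  twist=[
    [0, 0, -0.2],
    [0, 0, -0.2],
    [0, 0, -0.2],
    [0, 0, -0.2],
    [0, 0, -0.2],
  ],
)

```text
clock: 1.1
tcp_pos: [191.7, -452.1, 241.9]
tcp_rot: [-2.198, -2.244, -0.001]
ft_force: [0.2, 1.0, 0.3]
grip_width: 0.999
grasp_force: 0.0
```

Emit:
drive_tool(
  fingers=[-1, -1, -1],
  translation=[
    [0.5, 0.18, 0],
    [1, 0.36, 0],
    [1, 0.36, 0],
  ],
  twist=[
    [0, 0, 0],
    [0, 0, 0],
    [0, 0, 0],
  ],
)

```text
clock: 1.4
tcp_pos: [226.1, -346.2, 241.7]
tcp_rot: [-2.197, -2.241, -0.005]
ft_force: [-0.8, -0.7, -0.7]
grip_width: 1.005
grasp_force: 0.0
```

Emit:
drive_tool(
  fingers=[-1, -1, -1],
  translation=[
    [0.5, 0.18, 0],
    [1, 0.36, 0],
    [1, 0.36, 0],
  ],
  twist=[
    [0, 0, 0],
    [0, 0, 0],
    [0, 0, 0],
  ],
)

```text
clock: 1.7
tcp_pos: [260.1, -246.4, 242.0]
tcp_rot: [-2.196, -2.244, -0.003]
ft_force: [-0.0, -0.3, 0.1]
grip_width: 1.0
grasp_force: 0.0
```

Emit:
drive_tool(
  fingers=[-1, -1, -1],
  translation=[
    [0.5, 0.18, 0],
    [1, 0.36, 0],
    [1, 0.36, 0],
  ],
  twist=[
    [0, 0, 0],
    [0, 0, 0],
    [0, 0, 0],
  ],
)

```text
clock: 2.0
tcp_pos: [294.6, -146.5, 242.3]
tcp_rot: [-2.194, -2.247, -0.003]
ft_force: [-0.2, -0.4, 0.4]
grip_width: 1.0
grasp_force: 0.0
```

Emit:
drive_tool(
  fingers=[-1, -1, -1],
  translation=[
    [0.5, 0.18, 0],
    [1, 0.36, 0],
    [1, 0.36, 0],
  ],
  twist=[
    [0, 0, 0],
    [0, 0, 0],
    [0, 0, 0],
  ],
)

```text
clock: 2.3
tcp_pos: [329.3, -46.1, 242.4]
tcp_rot: [-2.193, -2.25, -0.003]
ft_force: [-1.0, -0.8, -0.1]
grip_width: 1.004
grasp_force: 0.0
```

Emit:
drive_tool(
  fingers=[-1, -1, -1],
  translation=[
    [0.5, 0.18, 0],
    [1, 0.36, 0],
    [1, 0.36, 0],
  ],
  twist=[
    [0, 0, 0],
    [0, 0, 0],
    [0, 0, 0],
  ],
)

```text
clock: 2.6
tcp_pos: [364.1, 54.1, 242.5]
tcp_rot: [2.194, 2.248, 0.004]
ft_force: [0.3, -0.8, 0.3]
grip_width: 1.001
grasp_force: 0.0
```

Emit:
drive_tool(
  fingers=[-1, -1, -1],
  translation=[
    [0.5, 0.18, 0],
    [1, 0.36, 0],
    [1, 0.36, 0],
  ],
  twist=[
    [0, 0, 0],
    [0, 0, 0],
    [0, 0, 0],
  ],
)

```text
clock: 2.9
tcp_pos: [399.0, 154.2, 242.2]
tcp_rot: [2.196, 2.246, 0.004]
ft_force: [-0.8, -0.1, -0.5]
grip_width: 0.998
grasp_force: 0.0
```

Emit:
drive_tool(
  fingers=[-1, -1, -1],
  translation=[
    [0.5, 0.18, 0],
    [1, 0.36, 0],
    [1, 0.36, 0],
  ],
  twist=[
    [0, 0, 0],
    [0, 0, 0],
    [0, 0, 0],
  ],
)

```text
clock: 3.2
tcp_pos: [433.4, 254.5, 241.8]
tcp_rot: [2.198, 2.244, 0.003]
ft_force: [0.0, -0.3, -1.1]
grip_width: 0.998
grasp_force: 0.0
```

Emit:
drive_tool(
  fingers=[-1, -1, -1, -1],
  translation=[
    [0.5, 0.2, 0],
    [0.81, 0.325, 0],
    [0.81, 0.325, 0.5],
    [0.81, 0.325, 0.9],
  ],
  twist=[
    [0, 0, 0],
    [0, 0, 0],
    [0, 0, 0],
    [0, 0, 0],
  ],
)

```text
clock: 3.6
tcp_pos: [463.2, 332.4, 151.0]
tcp_rot: [2.199, 2.241, 0.001]
ft_force: [-1.2, -0.8, -0.7]
grip_width: 1.001
grasp_force: 0.0
```

Emit:
drive_tool(
  fingers=[-1, -1, -1, -1],
  translation=[
    [0, 0, 0.25],
    [0, 0, 0.5],
    [0, 0, 0.72],
    [0, 0, 0.72],
  ],
  twist=[
    [0, 0, 0],
    [0, 0, 0],
    [0, 0, 0],
    [0, 0, 0],
  ],
)

```text
clock: 4.0
tcp_pos: [460.2, 330.1, 77.1]
tcp_rot: [-2.201, -2.24, 0.013]
ft_force: [-0.8, -0.8, -0.3]
grip_width: 1.006
grasp_force: 0.0
```

```bash
python3 - <<'E'
from plant import grab_frame
from h import *
s=grab_frame('scene');t=grab_frame('top')
a=cv2.resize(s['frame'][150:320,130:350],(440,340));b=cv2.resize(t['frame'][150:320,110:290],(360,340))
cv2.imwrite('pics/g.png',np.hstack([a,b])[:,:,::-1])
E
```

```text
(no output)
```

View pics/g.png

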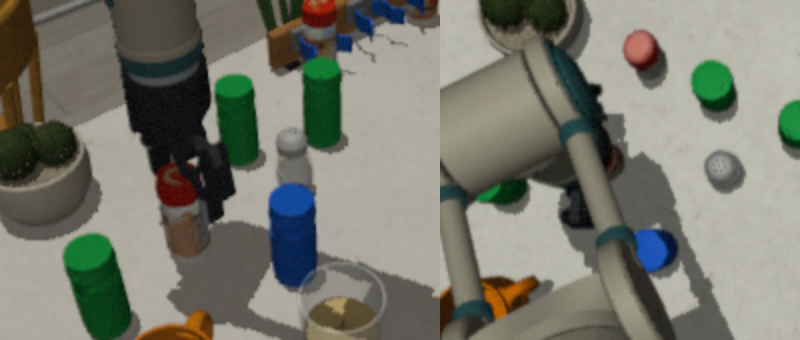

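The picture shows the jar between the open fingers (cap at crop pixel (178,185)). The TCP sits a few mm short in y, so I correct that and then grip.

Emit:
drive_tool(
  fingers=[-1, -1],
  translation=[
    [0.05, 0.02, 0],
    [0.05, 0.02, 0],
  ],
  twist=[
    [0, 0, 0],
    [0, 0, 0],
  ],
)

```text
clock: 4.3
tcp_pos: [464.8, 339.7, 81.8]
tcp_rot: [2.199, 2.242, 0.006]
ft_force: [1.0, -0.6, 0.1]
grip_width: 0.998
grasp_force: 0.0
```

Emit:
drive_tool(
  fingers=[-1, 0, 1, 1, 1],
  translation=[
    [-0.03, 0, 0.01],
    [-0.03, 0, 0.01],
    [-0.03, 0, 0.01],
    [-0.03, 0, 0.01],
    [-0.03, 0, 0.01],
  ],
  twist=[
    [0, 0, 0],
    [0, 0, 0],
    [0, 0, 0],
    [0, 0, 0],
    [0, 0, 0],
  ],
  squeeze=60,
)

```text
clock: 4.8
tcp_pos: [463.2, 336.2, 79.6]
tcp_rot: [2.199, 2.243, 0.001]
ft_force: [0.5, 0.6, 2.9]
grip_width: 0.507
grasp_force: 60.8
```

Emit:
drive_tool(
  fingers=[1, 1, 1, 1, 1],
  translation=[
    [0, 0, 0],
    [0, 0, 0],
    [0, 0, 0],
    [0, 0, 0],
    [0, 0, 0],
  ],
  twist=[
    [0, 0, 0],
    [0, 0, 0],
    [0, 0, 0],
    [0, 0, 0],
    [0, 0, 0],
  ],
)

```text
clock: 5.3
tcp_pos: [463.3, 336.1, 79.6]
tcp_rot: [2.2, 2.243, 0.001]
ft_force: [-1.1, 1.0, 5.9]
grip_width: 0.506
grasp_force: 60.7
```

Emit:
drive_tool(
  fingers=[1, 1, 1, 1],
  translation=[
    [0, 0, -0.25],
    [0, 0, -0.6],
    [0, 0, -1],
    [0, 0, -1],
  ],
  twist=[
    [0, 0, 0],
    [0, 0, 0],
    [0, 0, 0],
    [0, 0, 0],
  ],
)

```text
clock: 5.7
tcp_pos: [466.1, 337.8, 184.1]
tcp_rot: [2.198, 2.241, 0.016]
ft_force: [-0.5, 0.4, -1.7]
grip_width: 0.506
grasp_force: 61.5
```

Emit:
drive_tool(
  fingers=[1, 1, 1],
  translation=[
    [0, 0, -0.25],
    [0, 0, -0.4],
    [0, 0, -0.4],
  ],
  twist=[
    [0, 0, 0],
    [0, 0, 0],
    [0, 0, 0],
  ],
)

```text
clock: 6.0
tcp_pos: [463.9, 336.5, 220.1]
tcp_rot: [2.199, 2.242, 0.004]
ft_force: [-0.2, 0.5, -1.6]
grip_width: 0.502
grasp_force: 61.4
```

Held (-1.6 N is about 0.11 kg plus noise). Now I carry it over to the clip front.

Emit:
drive_tool(
  fingers=[1, 1, 1, 1],
  translation=[
    [-0.25, 0.04, 0],
    [-0.6, 0.1, 0],
    [-1, 0.18, 0],
    [-1, 0.18, 0],
  ],
  twist=[
    [0, 0, 0],
    [0, 0, 0],
    [0, 0, 0],
    [0, 0, 0],
  ],
)

```text
clock: 6.4
tcp_pos: [482.8, 232.0, 217.1]
tcp_rot: [2.204, 2.238, -0.008]
ft_force: [-0.4, 0.2, -1.0]
grip_width: 0.507
grasp_force: 61.4
```

Emit:
drive_tool(
  fingers=[1, 1, 1],
  translation=[
    [-0.35, 0.06, 0],
    [-0.7, 0.13, 0],
    [-1, 0.18, 0],
  ],
  twist=[
    [0, 0, 0],
    [0, 0, 0],
    [0, 0, 0],
  ],
)

```text
clock: 6.7
tcp_pos: [502.4, 135.8, 217.4]
tcp_rot: [-2.198, -2.242, 0.003]
ft_force: [0.4, -0.4, -2.0]
grip_width: 0.504
grasp_force: 61.4
```

Emit:
drive_tool(
  fingers=[1, 1, 1],
  translation=[
    [-0.35, 0.06, 0],
    [-0.7, 0.13, 0],
    [-1, 0.18, 0],
  ],
  twist=[
    [0, 0, 0],
    [0, 0, 0],
    [0, 0, 0],
  ],
)

```text
clock: 7.0
tcp_pos: [522.5, 36.0, 217.5]
tcp_rot: [-2.199, -2.241, 0.002]
ft_force: [-0.6, -0.2, -1.1]
grip_width: 0.503
grasp_force: 61.4
```

Emit:
drive_tool(
  fingers=[1, 1, 1, 1, 1],
  translation=[
    [-0.35, 0.06, 0],
    [-0.7, 0.13, 0],
    [-0.95, 0.18, 0],
    [-1, 0.18, 0],
    [-1, 0.18, 0],
  ],
  twist=[
    [0, 0, 0],
    [0, 0, 0],
    [0, 0, 0],
    [0, 0, 0],
    [0, 0, 0],
  ],
)

```text
clock: 7.5
tcp_pos: [542.2, -62.4, 217.7]
tcp_rot: [-2.199, -2.239, 0.001]
ft_force: [-0.6, 0.5, -1.2]
grip_width: 0.507
grasp_force: 61.4
```

Emit:
drive_tool(
  fingers=[1, 1, 1, 1],
  translation=[
    [-0.08, 0, 0.25],
    [-0.08, 0, 0.6],
    [-0.08, 0, 0.95],
    [-0.08, 0, 0.95],
  ],
  twist=[
    [0, 0, 0],
    [0, 0, 0],
    [0, 0, 0],
    [0, 0, 0],
  ],
)

```text
clock: 7.9
tcp_pos: [538.4, -67.7, 119.5]
tcp_rot: [-2.191, -2.236, 0.008]
ft_force: [-0.9, 0.5, -0.4]
grip_width: 0.502
grasp_force: 61.6
```

Emit:
drive_tool(
  fingers=[1, 1, 1, 1],
  translation=[
    [0, 0, 0.25],
    [0, 0, 0.37],
    [0, 0, 0.37],
    [0, 0, 0.37],
  ],
  twist=[
    [0, 0, 0],
    [0, 0, 0],
    [0, 0, 0],
    [0, 0, 0],
  ],
)

```text
clock: 8.3
tcp_pos: [543.6, -70.2, 88.3]
tcp_rot: [2.199, 2.243, 0.001]
ft_force: [-0.1, -0.7, -1.0]
grip_width: 0.507
grasp_force: 61.6
```

```bash
python3 - <<'E'
from plant import grab_frame, sensors
from h import *
s=grab_frame('scene');t=grab_frame('top')
print(sensors.state()['tcp_pos'])
a=cv2.resize(s['frame'][100:230,240:400],(480,390));b=cv2.resize(t['frame'][130:260,310:440],(320,320));b=np.vstack([b,np.zeros((70,320,3),'uint8')])
cv2.imwrite('pics/c.png',np.hstack([a,b])[:,:,::-1])
E
```

```text
[543.98822617 -70.54977487  88.68228694]
```

View pics/c.png

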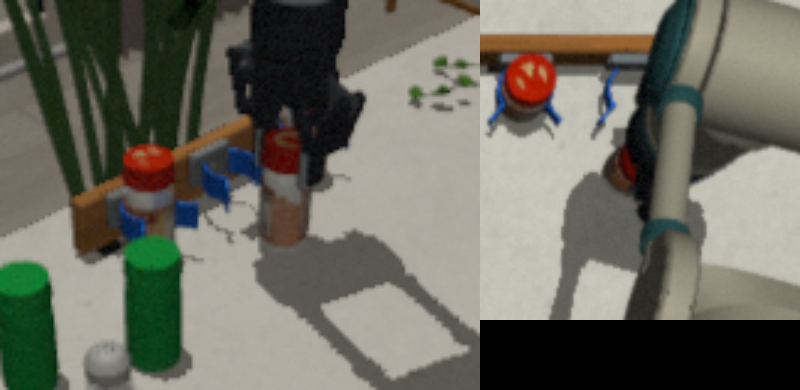

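The picture shows the jar upright at (285,185), in front of the empty clip (its jaws at (215,185) and (240,165)). The clipped jar is undisturbed. Now I lower it a bit and push slowly.

Emit:
drive_tool(
  fingers=[1, 1, 1, 1, 1],
  translation=[
    [0, 0, 0.05],
    [0, 0.1, 0.06],
    [0, 0.2, 0.06],
    [0, 0.3, 0.06],
    [0, 0.3, 0.06],
  ],
  twist=[
    [0, 0, 0],
    [0, 0, 0],
    [0, 0, 0],
    [0, 0, 0],
    [0, 0, 0],
  ],
  squeeze=80,
)

```text
clock: 8.9
tcp_pos: [575.6, -70.3, 81.5]
tcp_rot: [2.198, 2.241, 0.002]
ft_force: [0.5, -0.2, -2.1]
grip_width: 0.502
grasp_force: 81.3
```

Emit:
drive_tool(
  fingers=[1, 1, 1, 1, 1],
  translation=[
    [0, 0.05, 0],
    [0, 0.1, 0],
    [0, 0.15, 0],
    [0, 0.2, 0],
    [0, 0.25, 0],
  ],
  twist=[
    [0, 0, 0],
    [0, 0, 0],
    [0, 0, 0],
    [0, 0, 0],
    [0, 0, 0],
  ],
)

```text
clock: 9.4
tcp_pos: [595.5, -69.4, 80.3]
tcp_rot: [-2.196, -2.24, 0.006]
ft_force: [-4.6, -0.6, -1.9]
grip_width: 0.502
grasp_force: 81.7
```

Emit:
drive_tool(
  fingers=[1, 1, 1, 1, 1],
  translation=[
    [0, 0.04, 0],
    [0, 0.08, 0],
    [0, 0.12, 0],
    [0, 0.16, 0],
    [0, 0.16, 0],
  ],
  twist=[
    [0, 0, 0],
    [0, 0, 0],
    [0, 0, 0],
    [0, 0, 0],
    [0, 0, 0],
  ],
)

```text
clock: 9.9
tcp_pos: [615.0, -70.0, 81.6]
tcp_rot: [2.198, 2.242, -0.0]
ft_force: [-1.8, -2.5, -1.0]
grip_width: 0.504
grasp_force: 82.0
```

Emit:
drive_tool(
  fingers=[1, 1, 1, 1],
  translation=[
    [0, 0.015, 0.01],
    [0, 0.03, 0.015],
    [0, 0.03, 0.02],
    [0, 0.03, 0.02],
  ],
  twist=[
    [0, 0, 0],
    [0, 0, 0],
    [0, 0, 0],
    [0, 0, 0],
  ],
)

```text
clock: 10.3
tcp_pos: [615.9, -69.7, 79.7]
tcp_rot: [-2.199, -2.243, 0.003]
ft_force: [-3.7, -5.3, 3.2]
grip_width: 0.504
grasp_force: 82.5
```

Emit:
drive_tool(
  fingers=[0.0, -0.5, -1, -1, -1],
  translation=[
    [0, 0, 0],
    [0, 0, 0],
    [0, 0, 0],
    [0, 0, 0],
    [0, 0, 0],
  ],
  twist=[
    [0, 0, 0],
    [0, 0, 0],
    [0, 0, 0],
    [0, 0, 0],
    [0, 0, 0],
  ],
)

```text
clock: 10.8
tcp_pos: [617.5, -68.7, 79.4]
tcp_rot: [2.2, 2.242, 0.002]
ft_force: [0.3, 0.0, -0.4]
grip_width: 1.002
grasp_force: 0.0
```

Emit:
drive_tool(
  fingers=[-1, -1, -1, -1],
  translation=[
    [0, 0, -0.1],
    [0, 0, -0.4],
    [0, 0, -0.9],
    [0, 0, -1],
  ],
  twist=[
    [0, 0, 0],
    [0, 0, 0],
    [0, 0, 0],
    [0, 0, 0],
  ],
)

```text
clock: 11.2
tcp_pos: [620.6, -69.6, 186.0]
tcp_rot: [2.193, 2.236, 0.01]
ft_force: [0.4, -0.1, 1.0]
grip_width: 1.003
grasp_force: 0.0
```

Emit:
drive_tool(
  fingers=[-1, -1, -1, -1, -1],
  translation=[
    [0, -0.4, -0.3],
    [0, -0.9, -0.3],
    [0, -1, -0.3],
    [0, -1, -0.3],
    [0, -1, -0.3],
  ],
  twist=[
    [0, 0, 0],
    [0, 0, 0],
    [0, 0, 0],
    [0, 0, 0],
    [0, 0, 0],
  ],
)

```text
clock: 11.7
tcp_pos: [518.3, -71.2, 209.9]
tcp_rot: [2.199, 2.241, 0.002]
ft_force: [-0.2, -0.4, 0.2]
grip_width: 1.001
grasp_force: 0.0
```

Emit:
drive_tool(
  fingers=[-1, -1, -1, -1, -1],
  translation=[
    [-0.4, -0.4, 0],
    [-0.9, -0.9, 0],
    [-1, -1, 0],
    [-1, -1, 0],
    [-1, -1, 0],
  ],
  twist=[
    [0, 0, 0],
    [0, 0, 0],
    [0, 0, 0],
    [0, 0, 0],
    [0, 0, 0],
  ],
)

```text
clock: 12.2
tcp_pos: [420.3, -174.0, 209.3]
tcp_rot: [2.202, 2.24, 0.002]
ft_force: [0.4, -0.0, -0.2]
grip_width: 1.0
grasp_force: 0.0
```

```bash
python3 - <<'E'
from plant import grab_frame, sensors
from h import *
s=grab_frame('scene');t=grab_frame('top')
hsv=cv2.cvtColor(t['frame'],cv2.COLOR_RGB2HSV);H,S,V=[hsv[:,:,i].astype(int) for i in range(3)]
m=((H<6)|(H>172))&(S>110)&(V>90)
n,l,st,c=cv2.connectedComponentsWithStats(m.astype('uint8'))
for i in range(1,n):
    if st[i,4]>40:
        (x,y),r=cv2.minEnclosingCircle(np.argwhere(l==i)[:,::-1].astype(np.float32)); print(x,y,r,ray(t,x,y,106).round(1))
a=cv2.resize(s['frame'][100:230,240:400],(480,390));b=cv2.resize(t['frame'][130:260,310:440],(320,320));b=np.vstack([b,np.zeros((70,320,3),'uint8')])
cv2.imwrite('pics/d.png',np.hstack([a,b])[:,:,::-1])
E
```

```text
330.4459533691406 160.98648071289062 10.352492332458496 [613.9  30.6 106. ]
377.7055969238281 161.16355895996094 10.30123519897461 [615.7 -70.1 106. ]
424.1515197753906 161.53787231445312 10.214925765991211 [ 617.1 -168.8  106. ]
208.80435180664062 173.19564819335938 8.329626083374023 [581.7 289.3 106. ]
```

View pics/d.png

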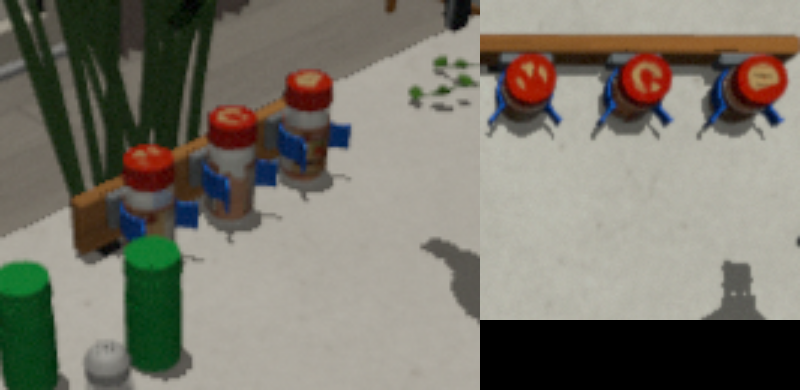

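The picture shows all three jars upright in their clips, with caps at scene-crop pixels (149,165), (232,122) and (308,85). The placed jar's cap is about 1 mm from the clip seat, and the neighbours haven't moved.

```bash
python3 -c "
from plant import arm
print(arm.finish_job())"
```

```text
the job is handed in; nothing more can be done
None
```

The loose red-capped jar is standing upright in the empty clip, about 1 mm from its seat; the two other jars have not moved, the gripper is clear, and I handed the job in at about 12 s of the 48 s allowed (no verdict came back).

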